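# Shift the tube roller's gated lever to the green slot

### The arm

A 6-joint arm with a two-finger parallel gripper is mounted at the origin on a cart in front of the work surface, level with it; the furniture and walls round the work are solid. World frame = base frame: x ahead of the robot, y to its left, z up, the work surface at z = 0. Lengths are in m, angles in degrees, forces in N, time in s.
With the tool pointing down it reaches from about 0.375 to 0.9 m from the base axis. Payload 3.1 kg.
Tool frame: the origin (TCP) lies where the fingers leave the gripper's body, on its centre line; the fingertips stand bot.tips_ahead ahead of it and the grasp point (between the pads) lies 51 mm ahead of it (bot.tips_ahead is the distance from the TCP to the fingertips, in m); z points along the fingers, x is the direction in which the jaws open and shut, and the axes are right-handed (so a half turn about z gives the same grasp; the last joint's range is limited). The gripper opens to 87 mm and grips with 3 to 60 N. Pads are 19 mm wide; open, the fingers measure 117 mm over their backs; the gripper's body (75 mm by 190 mm) begins 51 mm behind the grasp point.
Start: joints at [-75.086, 30.224, 82.088, -0, 67.689, -10.227], TCP at [0.266, -0.566, 0.292] pointing down, gripper open.
Joint ranges: [-176.69, 176.69], [-43.24, 126.21], [12.49, 139.97], [-82, 262], [0, 151.66], [-163.58, 163.58]. Speed limits (degrees/s): [159.86, 159.86, 180, 180, 180, 180].

### API

Orientations are given as a 3x3 rotation matrix whose columns are the frame's x, y, z axes.
In Python, from rig import bot, vision, nets gives the robot as it stands.
- The arm moves only by the tool play_rows, never from a script. Its argument "series" is a list of rows, each an object of numbers: "tx", "ty", "tz": the shift along the world's x, y, z as a fraction of full scale; "turn": the turn about the world's z as a fraction of full scale. A call has 1 to 10 rows; each row shifts and turns the commanded pose from where the row before left it; what a row does not reach is not made up. Full scale, the value 1, is 0.8 m for a shift and 60 degrees for a turn. A row lasts 1/10 s, in which the tool goes at most 50 mm and 8.59 degrees, less where a joint would pass 70% of its speed; a pose out of reach is approached as far as the arm can. A call with a number of a shift or a turn outside -1 to 1 is refused whole. A call with a gripper value outside its range is refused whole. "gripper" is the opening, from 0 (shut) to 1 (fully open), set as the call begins (left out, the last holds). The fingers move at their own pace and stop on an object; the grip force is fixed at half the most. Time passes only in rows, so rows that do not move let the fingers close. It gives the time, the measured TCP pose, the force and the opening at its end, in the units of the state.
- bot.read_state(): the state, without advancing time (a new reading comes with each control period).
- vision.capture(name): name is "side" or "top" or "wrist"; returns a dict with "pixels" (384x512x3 uint8, blue, green, red), "fx", "fy", "cx", "cy" (pixels), "extrinsics" (4x4, takes a point from camera to world coordinates). Camera axes: x right, y down, z forward; pixel columns grow to the right and rows downward; lengths in m; the calibration is good to about 2 mm. A picture is of the moment at which its call begins. There is no depth.
- bot.hand_in(): hands the job in, once; it reports no verdict.
Trained networks look in a picture, given as the dict that the camera call returned (one of the last four; its "shot" number tells which), for a name from the list of things; names that differ only in an ending like _2 or _b are one class to them, and where a whole thing is asked for, a point or a joint stands for the part that bears it (a point fixed in the world has none). Each returns a list of dicts, best first, with "confidence" (0 to 1); they miss things now and then, are a little off and sometimes report something else, mostly with a low value. They report only what shows in the picture. A call takes as long as a camera call.
- nets.look_for(picture, query): "at" ([column, row] as shares, 0 to 1, of the picture: columns of its width, rows of its height, amid what is visible of it).
- nets.masks_of(picture, query): "region" (384x512 bool, what is visible of it) and "at" ([column, row] as shares, 0 to 1, of the picture: columns of its width, rows of its height, amid what is visible of it).
The state is a dict: "time_s": time; "joint_positions": joint angles; "qvel": joint speeds; "tau": joint torques, N m; "position": TCP position; "tcp_rot": TCP orientation; "force": force on the tool from outside, world axes, zero at the start; "moment": the same for the moment, N m; "opening": opening from 0.0 (shut) to 1.0 (fully open).
Only numpy, scipy, OpenCV 4.12 (cv2) and the standard library are available. Lean on these libraries where they do the work, as an engineer would, in place of code of your own. Each camera call takes 0.05 s, during which the arm holds its last target.

### The job

Change gear on the tube roller: with the fingertips, push its black lever through the H-shaped gate and fully home into the slot end marked by the green button. Only push the lever, never pinch it or force it hard against the gate, do not run it fully into the yellow or red slot on the way, and leave the tube on the rollers and the beaker, dish and vial where they are. Finish with the hand clear of everything.

Things in the scene. Friction and masses are not known exactly. Their poses are not given: they have to be found in the camera images.
- roller: Fixed bench-top tube roller: light grey box 150 mm wide (y), 200 mm deep (x from -65 to +135 mm), turned by up to about 0.3 rad. Origin on the bench under the centre of its H-gate; its own x points away from the operator, y to the left, z up. On top an bare metal gate plate, 116 x 116 mm.
- gate_centre (a point): Centre of the H-gate, on the plate's top, 85 mm above the bench, axes as the roller's. A cross channel along y through it (18 mm wide in x) joins two straight slots along x, whose centre lines lie at y = +20 and -20 mm on the plate and which run from x = -29 to +29 mm.
- far_island (a point): Middle of the far one of two solid islands between the slots, on the plate's top (the near one mirrors it at x = -19.5 mm). Each is 22 mm wide in y, from 9 to 30 mm either side of the gate's centre in x, corners rounded. They guide the lever: it changes slots only while shift_lean is within about 0.07 rad of 0.
- roller_bed (a point): Point between the two black rollers behind the gate (98.5 mm behind its centre), at the height of their tops, 78 mm. The rollers span x = 73 to 124 mm; a tube lies on them, its top at about 91 mm; the end cheeks at either side reach 90 mm.
- pivot (a point): Point about which the lever leans both ways: under the gate's centre, 30 mm above the bench, 105 mm from the knob's centre.
- lever_knob: Black round knob of the gear lever, 24 mm in diameter, 33 mm tall, with its rubber neck, 13 mm in diameter, which flexes (about 2 N per mm at the knob) and straightens by itself. Origin in the neck, 38 mm below the knob's centre; z along the lever. Upright it spans z = 118 to 151 mm; leaning fully into a slot end its centre is at about z = 121 mm. It stays where it is left; about 1 to 2 N at the knob moves it.
- knob (a point): Centre of the lever's knob. Fully home in a slot end it stands straight above that end's coloured button.
- shift_lean (a joint): Fore-and-aft lean of the lever, rad: 0 in the cross channel, positive leaning away from the operator (roller's +x), fully home in a slot end at +0.39 or -0.39, where it meets a hard stop.
- cross_lean (a joint): Sideways lean of the lever, rad: +0.36 in the left slot (roller's +y), -0.36 in the right slot, stops there.
- mark_green: Green round button, 14 mm in diameter, 2.5 mm tall, on the gate plate at the slot end that is wanted; origin at the centre of its underside. The buttons lie at roller x = +-37.5, y = +-37 mm; white is at the near left, red at the far left, green and yellow at the two right ends in either order. The lever starts somewhere in the left slot.
- mark_yellow: Yellow round button, same kind, at the other end of the right slot.
- mark_red: Red round button, same kind, at the far end of the left slot.
- tube_mid (a point): Middle of the loose capped sample tube (18 mm in diameter, 108 mm long) lying across the machine on the two rollers.
- glass_beaker: Loose glass beaker, 73 mm wide, 92 mm tall, standing on the bench left of the machine; origin at the centre of its underside.
- dish: Loose petri dish, 57 mm wide, 15 mm tall, on the bench left of the machine's front; origin at the centre of its underside.
- vial_mid (a point): Middle of the loose vial with the blue cap (33 mm wide, 62 mm tall) standing on the bench at the left.

How it is judged:
By the outcome, as a careful person would: the job done as asked, in the order asked, and still so for the second after the job is handed in, with the robot touching nothing.
It also fails if it takes over 54 s, if anything falls off the work surface, if the arm or the gripper's body presses on something with over 40 N, if the wrist force passes 120 N, or if a joint passes its speed limit or range.

## Working session

There is one attempt and no reset: what is moved stays moved. The work goes in short steps, Python scripts to look and compute and a tool call to move; the robot and the scene stay as the last step left them, time stands still between calls to the robot, and variables do not carry over. Pictures are saved under pics/ and viewed, and the job is handed in when it is done.

Besides the shell and the picture viewer there is one more tool, called after "Request:" by a JSON object that holds its "api" and its "payload". play_rows: Moves the arm, as the interface text tells. Shift numbers are shares of 0.8 m and turn numbers shares of 60 degrees, none past 1 either way. Its arguments: {"type":"object","properties":{"series":{"type":"array"},"gripper":{"type":"number"}},"required":["series"]}

```bash
ls; mkdir -p pics
python3 - <<'E'
from rig import bot,vision,nets
import cv2,numpy as np
s=bot.read_state();print(s['time_s'],s['position'],s['tcp_rot'],s['force'],s['opening'],bot.tips_ahead)
for n in ['side','top']:
    p=vision.capture(n);cv2.imwrite(f'pics/{n}0.png',p['pixels'])
    print(n,p['fx'],p['fy'],p['cx'],p['cy'],np.round(p['extrinsics'],4).tolist())
    for q in ['lever_knob','knob','mark_green','mark_yellow','mark_red','gate_centre','tube_mid','roller','glass_beaker','dish','vial_mid']:
        try:
            r=nets.look_for(p,q);print(q,[(round(d['confidence'],2),round(d['at'][0]*512,1),round(d['at'][1]*384,1)) for d in r[:3]])
        except Exception as e: print(q,e)
print(bot.read_state()['time_s'])
E
```

```text
pics
0.0 [ 0.26540051 -0.56521277  0.29128178] [[ 4.24846996e-01 -9.05265013e-01 -5.35075786e-04]
 [-9.05262706e-01 -4.24847144e-01  2.08237507e-03]
 [-2.11242672e-03 -4.00306641e-04 -9.99997689e-01]] [-0.31064282  0.10023365  0.27428241] 0.9977771775496217 0.0697
side 427.20521325184075 427.20521325184075 258.02922272596066 191.717439577305 [[-0.821, -0.3156, 0.4758, 0.1157], [-0.5705, 0.4866, -0.6616, 0.5736], [-0.0227, -0.8146, -0.5796, 0.5826], [0.0, 0.0, 0.0, 1.0]]
lever_knob [(0.64, 274.5, 162.8)]
knob [(0.65, 270.8, 165.0)]
mark_green []
mark_yellow []
mark_red []
gate_centre [(0.97, 267.7, 177.1), (0.55, 249.7, 148.2), (0.21, 205.1, 229.5)]
tube_mid [(0.57, 246.4, 150.6), (0.37, 268.8, 177.4)]
roller [(0.71, 269.9, 176.8)]
glass_beaker [(0.97, 202.1, 229.8)]
dish [(0.91, 298.0, 271.1)]
vial_mid [(0.57, 240.8, 275.8)]
top 442.2547497629374 442.2547497629374 256.1350434991951 192.47802725746408 [[-0.0117, -0.9938, 0.1105, 0.4132], [-0.9998, 0.0131, 0.0118, -0.0053], [-0.0132, -0.1104, -0.9938, 0.9422], [0.0, 0.0, 0.0, 1.0]]
lever_knob [(0.64, 287.2, 181.5)]
knob [(0.51, 289.7, 182.4), (0.24, 323.4, 124.5)]
mark_green [(0.64, 194.1, 168.4), (0.54, 332.4, 157.3)]
mark_yellow [(0.57, 326.2, 192.4)]
mark_red [(0.29, 309.9, 163.3)]
gate_centre [(0.55, 314.6, 162.5)]
tube_mid [(0.72, 324.0, 126.5), (0.54, 288.2, 180.3)]
roller [(0.73, 309.9, 160.7)]
glass_beaker [(0.82, 193.8, 168.1)]
dish [(0.93, 222.3, 255.5)]
vial_mid [(0.79, 182.9, 227.9), (0.31, 221.2, 256.3)]
1.2
```

Run:
```python
import cv2
a=cv2.imread('pics/top0.png');cv2.imwrite('pics/t0c.png',cv2.resize(a[90:240,230:400],None,fx=4,fy=4,interpolation=cv2.INTER_CUBIC)[:600,:680])
a=cv2.imread('pics/side0.png');cv2.imwrite('pics/s0c.png',cv2.resize(a[100:250,190:360],None,fx=4,fy=4,interpolation=cv2.INTER_CUBIC))
```

```text
(no output)
```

View pics/top0.png

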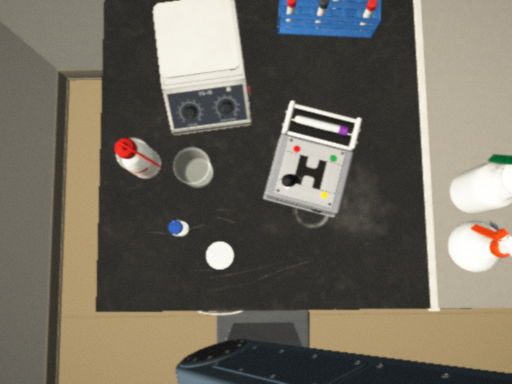

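View pics/t0c.png

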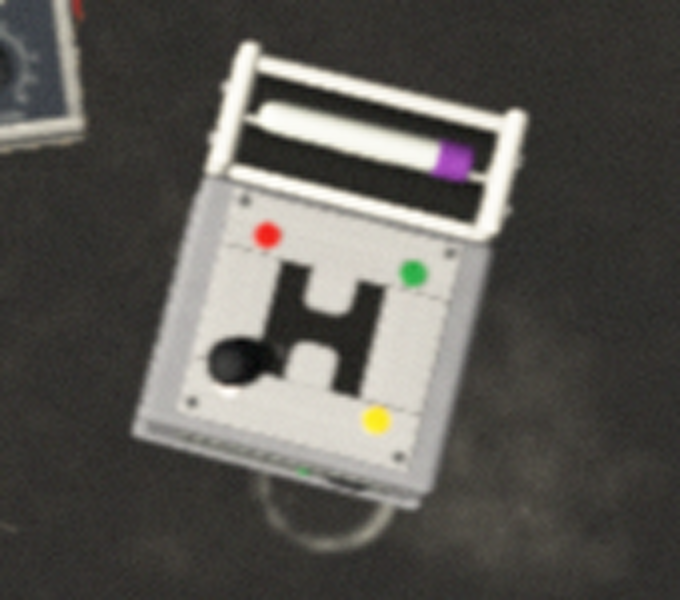

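View pics/s0c.png

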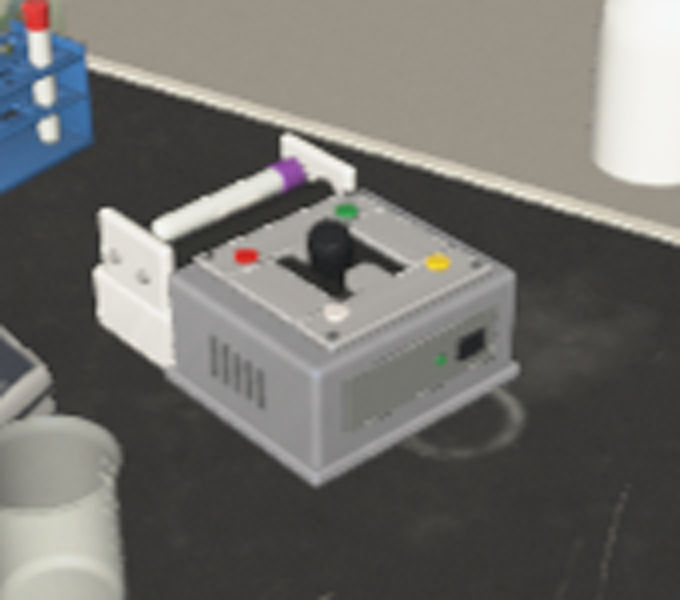

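View pics/side0.png

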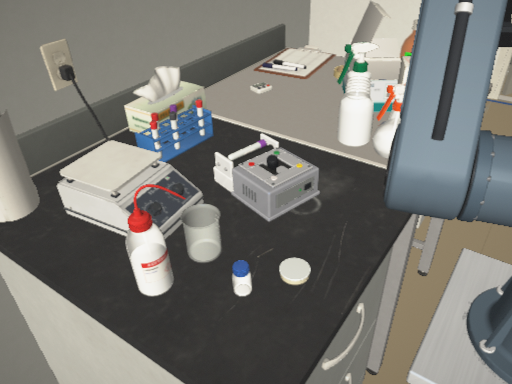

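The top view shows green at the far right (crop 413,273), yellow near right, red far left, and the lever near white at the near left. Next I fit the roller's pose from the buttons and the lever's lean from the knob.

```bash
cat > h.py <<'E'
import numpy as np,cv2
from scipy.optimize import least_squares
def proj(p,X):
    E=np.linalg.inv(p['extrinsics']);c=np.atleast_2d(X)@E[:3,:3].T+E[:3,3]
    return np.c_[p['fx']*c[:,0]/c[:,2]+p['cx'],p['fy']*c[:,1]/c[:,2]+p['cy']]
def R(a):return np.array([[np.cos(a),-np.sin(a),0],[np.sin(a),np.cos(a),0],[0,0,1]])
def W(po,X):return np.atleast_2d(X)@R(po[2]).T+[po[0],po[1],0]
def knob(s,c,r=.105):return np.array([r*np.cos(c)*np.sin(s),r*np.sin(c),.03+r*np.cos(c)*np.cos(s)])
def cent(p,q,near,rad=12):
    im=p['pixels'].astype(int);b,g,r=im[...,0],im[...,1],im[...,2]
    m={'red':(r-g>60)&(r-b>60),'green':(g-r>40)&(g-b>25),'yellow':(r-b>70)&(g-b>60),'knob':(im.max(2)<45)}[q]
    yy,xx=np.mgrid[:384,:512];m=m&(np.hypot(xx-near[0],yy-near[1])<rad)
    return np.array([xx[m].mean(),yy[m].mean()]) if m.any() else None
E
cat > fit.py <<'E'
from rig import vision,bot
from h import *
T=vision.capture('top');S=vision.capture('side')
B={'red':[.0375,.037,.0865],'green':[.0375,-.037,.0865],'yellow':[-.0375,-.037,.0865]}
N={'red':((297,149),(251.5,164)),'green':((333,158),(276.5,153)),'yellow':((324,195),(299.5,165.5))}
obs=[]
for q in B:
    for p,n in zip((T,S),N[q]):
        o=cent(p,q,n,7);print(q,n,o);
        if o is not None: obs.append((p,B[q],o))
f=lambda v:np.concatenate([(proj(p,W(v,X))[0]-o) for p,X,o in obs])
r=least_squares(f,[.45,-.1,-.2]);print(r.x,np.round(r.fun,1))
np.save('pose.npy',r.x)
E
python3 fit.py
python3 - <<'E'
from rig import vision,nets
from h import *
po=np.load('pose.npy')
for n in ('top','side'):
    p=vision.capture(n);im=p['pixels'].copy()
    m=nets.masks_of(p,'lever_knob')
    print(n,[(d['confidence'],d['at'],d['region'].sum()) for d in m])
    for s in (-.39,-.3,-.2,-.1,0,.39): print(s,proj(p,W(po,knob(s,.36))).round(1), proj(p,W(po,knob(s,-.36))).round(1))
    if m: 
        yy,xx=np.where(m[0]['region']);print(xx.min(),xx.max(),yy.min(),yy.max())
E
```

```text
red (297, 149) [296.35 148.25]
red (251.5, 164) [251.13043478 163.52173913]
green (333, 158) [332.92105263 157.94736842]
green (276.5, 153) [276.14285714 152.07142857]
yellow (324, 195) [323.65116279 194.6744186 ]
yellow (299.5, 165.5) [298.84210526 165.31578947]
[ 0.54980599 -0.09971583 -0.27526728] [-0.5 -0.6  0.9 -0.2 -0.4 -0.7  0.9  0.1 -0.6 -0.7  1.  -0.2]
top [(0.54, [0.5678, 0.4734], np.int64(179))]
-0.39 [[287.2 181.8]] [[325.6 192. ]]
-0.3 [[288.5 177.3]] [[327.  187.5]]
-0.2 [[289.8 172.2]] [[328.4 182.4]]
-0.1 [[291.2 167.1]] [[329.8 177.3]]
0 [[292.5 162.1]] [[331.1 172.2]]
0.39 [[297.3 143.9]] [[335.3 153.9]]
282 298 174 186
side [(0.57, [0.5348, 0.4281], np.int64(163))]
-0.39 [[274.3 163.4]] [[300.3 151.4]]
-0.3 [[271.6 160.6]] [[297.7 148.7]]
-0.2 [[268.6 157.8]] [[294.6 146.1]]
-0.1 [[265.6 155.4]] [[291.6 143.9]]
0 [[262.6 153.4]] [[288.5 142. ]]
0.39 [[251.5 149.8]] [[277.2 138.9]]
267 278 155 172
```

Request:
{"api": "play_rows", "payload": {"series": [{"ty": 0.055}, {"ty": 0.055}, {"ty": 0.055}, {"ty": 0.055}, {"ty": 0.055}, {"ty": 0.055}], "gripper": 0}}

```text
invalid input
```

Request:
{"api": "play_rows", "payload": {"series": [{"tx": 0.033, "ty": 0.041, "turn": 0.102}, {"tx": 0.033, "ty": 0.041, "turn": 0.102}, {"tx": 0.033, "ty": 0.041, "turn": 0.102}, {"tx": 0.033, "ty": 0.041, "turn": 0.102}, {"tx": 0.033, "ty": 0.041, "turn": 0.102}, {"tx": 0.033, "ty": 0.041, "turn": 0.102}, {"tx": 0.033, "ty": 0.041, "turn": 0.102}, {"tx": 0.033, "ty": 0.041, "turn": 0.102}, {}]}}

```text
invalid input
```

Request:
{"api": "play_rows", "payload": {"series": [{"tx": 0, "ty": 0.055, "tz": 0, "turn": 0}, {"tx": 0, "ty": 0.055, "tz": 0, "turn": 0}, {"tx": 0, "ty": 0.055, "tz": 0, "turn": 0}, {"tx": 0, "ty": 0.055, "tz": 0, "turn": 0}, {"tx": 0, "ty": 0.055, "tz": 0, "turn": 0}, {"tx": 0, "ty": 0.055, "tz": 0, "turn": 0}], "gripper": 0}}

```text
time_s: 2.1
position: [0.2654, -0.3001, 0.2924]
tcp_rot: [[0.424, -0.905, 0.0], [-0.905, -0.424, -0.0], [0.001, -0.0, -1.0]]
force: [0.8, -0.4, 0.8]
opening: 0.536
```

Request:
{"api": "play_rows", "payload": {"series": [{"tx": 0.033, "ty": 0.041, "tz": 0, "turn": 0.102}, {"tx": 0.033, "ty": 0.041, "tz": 0, "turn": 0.102}, {"tx": 0.033, "ty": 0.041, "tz": 0, "turn": 0.102}, {"tx": 0.033, "ty": 0.041, "tz": 0, "turn": 0.102}, {"tx": 0.033, "ty": 0.041, "tz": 0, "turn": 0.102}, {"tx": 0.033, "ty": 0.041, "tz": 0, "turn": 0.102}, {"tx": 0.033, "ty": 0.041, "tz": 0, "turn": 0.102}, {"tx": 0.033, "ty": 0.041, "tz": 0, "turn": 0.102}, {"tx": 0, "ty": 0, "tz": 0, "turn": 0}]}}

```text
time_s: 3.0
position: [0.4795, -0.0362, 0.2927]
tcp_rot: [[0.964, -0.267, 0.004], [-0.267, -0.964, 0.0], [0.003, -0.001, -1.0]]
force: [-0.3, -0.8, -0.4]
opening: 0.009
```

Request:
{"api": "play_rows", "payload": {"series": [{"tx": -0.002, "ty": -0.006, "tz": -0.047, "turn": 0}, {"tx": 0, "ty": 0, "tz": -0.047, "turn": 0}, {"tx": 0, "ty": 0, "tz": -0.046, "turn": 0}, {"tx": 0, "ty": 0, "tz": 0, "turn": 0}]}}

```text
time_s: 3.4
position: [0.4721, -0.044, 0.1768]
tcp_rot: [[0.961, -0.275, -0.01], [-0.275, -0.961, 0.003], [-0.01, -0.0, -1.0]]
force: [-1.1, 0.5, -0.2]
opening: 0.008
```

```bash
cat > look.py <<'E'
import sys
from rig import vision,nets,bot
from h import *
po=np.load('pose.npy');tag=sys.argv[1]
s=bot.read_state();d=s['position']-np.array([po[0],po[1],0]);q=R(po[2]).T@d
print('t',s['time_s'],'tcp roller mm',(q*1000).round(1),'tipz',s['position'][2]-bot.tips_ahead,'F roller',(R(po[2]).T@s['force']).round(1))
T=vision.capture('top');S=vision.capture('side');out=[]
for p,(x,y) in ((T,(225,100)),(S,(185,85))):
    for k in ('lever_knob',):
        print(k,[(round(m['confidence'],2),round(m['at'][0]*512,1),round(m['at'][1]*384,1)) for m in nets.look_for(p,k)])
    c=cv2.resize(p['pixels'][y:y+120,x:x+130],None,fx=3,fy=3,interpolation=cv2.INTER_CUBIC)
    for (a,b,col) in ((-.39,.36,(255,255,255)),(0,.36,(255,0,255)),(0,-.36,(255,255,0)),(.39,-.36,(0,255,0)),(.39,.36,(0,0,255)),(-.39,-.36,(0,255,255))):
        u=(proj(p,W(po,knob(a,b)))[0]-[x,y]+.5)*3;cv2.circle(c,tuple(int(v) for v in u),3,col,1)
    out.append(c)
cv2.imwrite(f'pics/{tag}.png',np.hstack(out))
E
python3 look.py a1
```

```text
t 3.4 tcp roller mm [-89.9  32.5 176.8] tipz 0.1070550352497018 F roller [-1.2  0.2 -0.2]
lever_knob []
lever_knob [(0.47, 272.4, 164.8)]
```

View pics/a1.png

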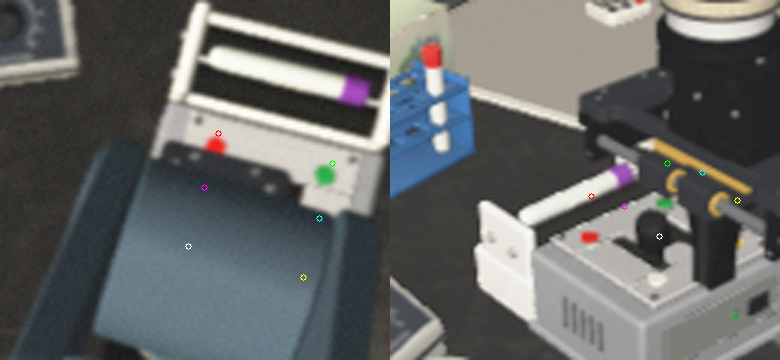

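Request:
{"api": "play_rows", "payload": {"series": [{"tx": 0.008, "ty": 0.0043, "tz": 0.001, "turn": 0}, {"tx": 0.006, "ty": -0.0017, "tz": 0.001, "turn": 0}, {"tx": 0.006, "ty": -0.0017, "tz": 0, "turn": 0}, {"tx": 0.006, "ty": -0.0017, "tz": 0, "turn": 0}, {"tx": 0.006, "ty": -0.0017, "tz": 0, "turn": 0}, {"tx": 0.006, "ty": -0.0017, "tz": 0, "turn": 0}, {"tx": 0, "ty": 0, "tz": 0, "turn": 0}, {"tx": 0, "ty": 0, "tz": 0, "turn": 0}]}}

```text
time_s: 4.4
position: [0.5054, -0.0475, 0.1816]
tcp_rot: [[0.962, -0.274, -0.001], [-0.274, -0.962, 0.0], [-0.001, 0.0, -1.0]]
force: [0.5, -0.4, 0.3]
opening: 0.006
```

```bash
python3 look.py a2
```

```text
t 4.4 tcp roller mm [-56.9  38.2 181.6] tipz 0.11194727193269423 F roller [ 0.5 -0.3  0.3]
lever_knob [(0.73, 325.6, 117.5)]
lever_knob [(0.58, 269.6, 163.6)]
```

View pics/a2.png

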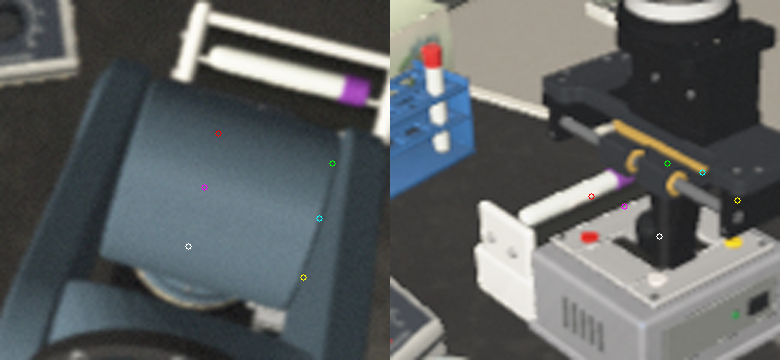

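The side view shows the fingertip up against the near side of the knob (about 650,222 in the picture). I keep pushing.

Request:
{"api": "play_rows", "payload": {"series": [{"tx": 0.0048, "ty": -0.0014, "tz": 0, "turn": 0}, {"tx": 0.0048, "ty": -0.0014, "tz": 0, "turn": 0}, {"tx": 0.0048, "ty": -0.0014, "tz": 0, "turn": 0}, {"tx": 0.0048, "ty": -0.0014, "tz": 0, "turn": 0}, {"tx": 0.0048, "ty": -0.0014, "tz": 0, "turn": 0}, {"tx": 0.0048, "ty": -0.0014, "tz": 0, "turn": 0}, {"tx": 0, "ty": 0, "tz": 0, "turn": 0}, {"tx": 0, "ty": 0, "tz": 0, "turn": 0}]}}

```text
time_s: 5.4
position: [0.529, -0.0545, 0.1818]
tcp_rot: [[0.962, -0.274, 0.001], [-0.274, -0.962, -0.0], [0.001, 0.0, -1.0]]
force: [0.4, 0.3, -0.6]
opening: 0.005
```

```bash
python3 look.py a3
```

```text
t 5.4 tcp roller mm [-32.3  37.9 181.8] tipz 0.11210245559633934 F roller [ 0.3  0.4 -0.6]
lever_knob []
lever_knob []
```

View pics/a3.png

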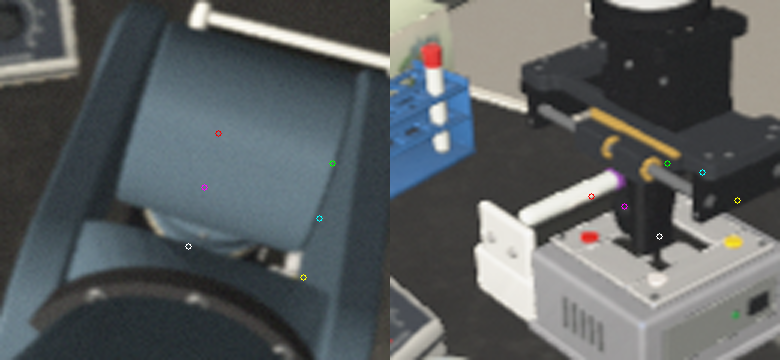

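```bash
cat > zoom.py <<'E'
import sys
from rig import vision
from h import *
po=np.load('pose.npy')
p=vision.capture('side');x,y=235,120
c=p['pixels'][y:y+75,x:x+90].astype(float)
c=(255*(np.clip(c/255,0,1))**.45).astype(np.uint8)
c=cv2.resize(c,None,fx=8,fy=8,interpolation=cv2.INTER_CUBIC)
for (a,b,col) in ((-.39,.36,(255,255,255)),(0,.36,(255,0,255)),(0,-.36,(255,255,0)),(.39,-.36,(0,255,0)),(.39,.36,(0,0,255)),(-.39,-.36,(0,255,255))):
    u=(proj(p,W(po,knob(a,b)))[0]-[x,y]+.5)*8;cv2.circle(c,tuple(int(v) for v in u),4,col,1)
cv2.imwrite(f'pics/{sys.argv[1]}.png',c)
E
python3 zoom.py z3
python3 - <<'E'
from rig import vision
import cv2,numpy as np
p=vision.capture('wrist');cv2.imwrite('pics/w3.png',(255*(p['pixels']/255.)**.5).astype(np.uint8))
E
```

```text
(no output)
```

View pics/z3.png

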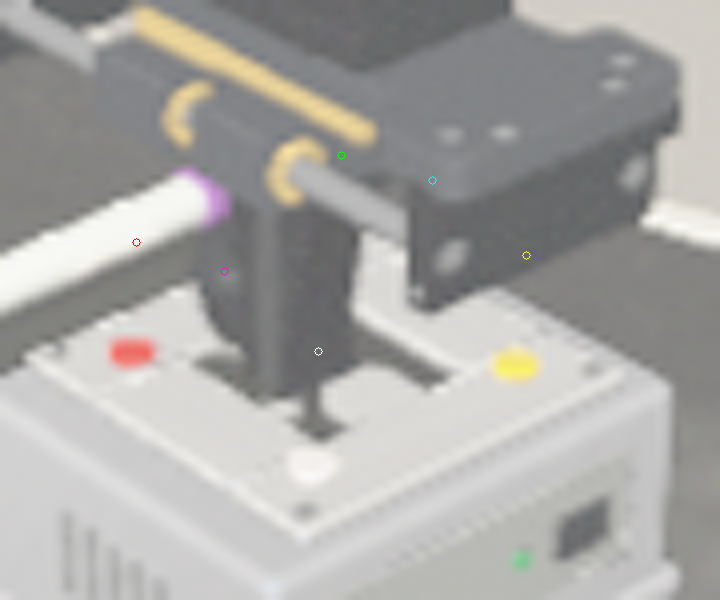

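View pics/w3.png

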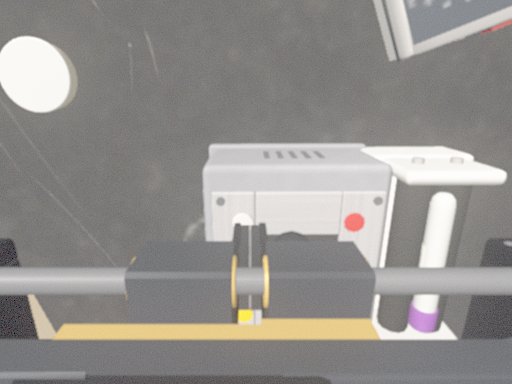

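```bash
cat > wr.py <<'E'
import sys
from rig import vision,bot
from h import *
po=np.load('pose.npy')
p=vision.capture('wrist');x,y=190,160
c=p['pixels'][y:y+120,x:x+150].astype(float)
c=(255*(np.clip(c/255,0,1))**.45).astype(np.uint8)
c=cv2.resize(c,None,fx=5,fy=5,interpolation=cv2.INTER_CUBIC)
cr=float(sys.argv[2])
for s in (-.39,-.2,0,.2,.39):
    # knob outline: sphere-ish r12 at centre, top disc
    for t in np.linspace(0,2*np.pi,60):
        k=knob(s,cr)+np.array([.012*np.cos(t),.012*np.sin(t),0])
        u=(proj(p,W(po,k))[0]-[x,y]+.5)*5
        cv2.circle(c,tuple(int(v) for v in u),1,{-.39:(255,255,255),-.2:(255,255,0),0:(255,0,255),.2:(0,255,255),.39:(0,255,0)}[s],-1)
for q in ([.0375,.037,.0875],[-.0375,.037,.0875],[-.0375,-.037,.0875],[.0375,-.037,.0875]):
    u=(proj(p,W(po,q))[0]-[x,y]+.5)*5;cv2.circle(c,tuple(int(v) for v in u),3,(255,0,0),-1)
cv2.imwrite(f'pics/{sys.argv[1]}.png',c)
E
python3 wr.py w3b .36
```

```text
(no output)
```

View pics/w3b.png

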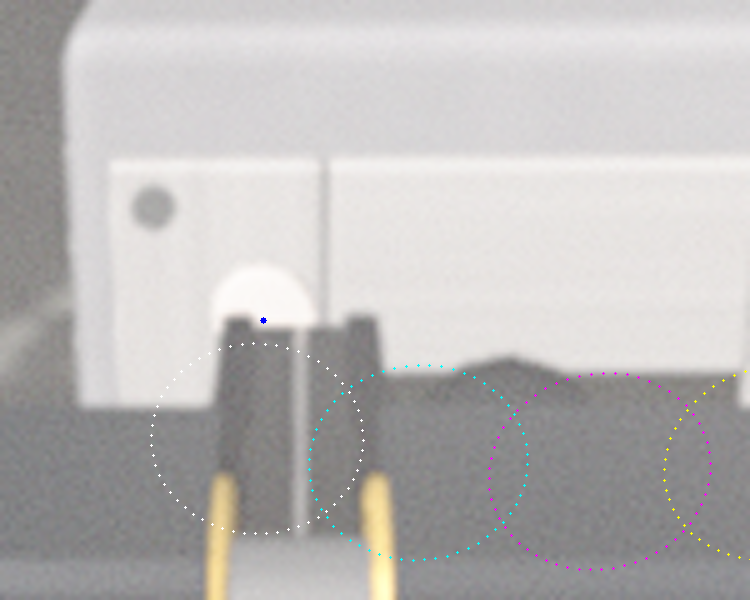

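The wrist view shows the knob's arc at (507,357), a lean of about -0.10, so it needs roughly 10 mm more.

Request:
{"api": "play_rows", "payload": {"series": [{"tx": 0.004, "ty": -0.0011, "tz": 0, "turn": 0}, {"tx": 0.004, "ty": -0.0011, "tz": 0, "turn": 0}, {"tx": 0.0036, "ty": -0.001, "tz": 0, "turn": 0}, {"tx": 0, "ty": 0, "tz": 0, "turn": 0}, {"tx": 0, "ty": 0, "tz": 0, "turn": 0}]}}

```text
time_s: 6.25
position: [0.5381, -0.0569, 0.1818]
tcp_rot: [[0.962, -0.274, 0.0], [-0.274, -0.962, -0.0], [0.0, 0.0, -1.0]]
force: [-0.5, -0.4, 0.1]
opening: 0.006
```

```bash
python3 look.py a4; python3 wr.py w4 .36
```

```text
t 6.25 tcp roller mm [-22.9  38.  181.8] tipz 0.11211896169199463 F roller [-0.4 -0.5  0.1]
lever_knob [(0.57, 195.6, 168.6)]
lever_knob [(0.5, 259.0, 153.1)]
```

View pics/w4.png

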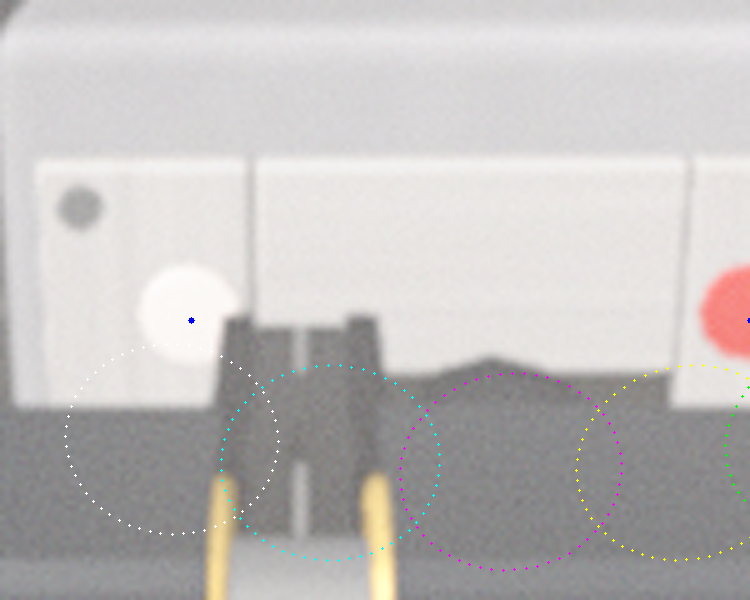

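Request:
{"api": "play_rows", "payload": {"series": [{"tx": 0.0024, "ty": -0.0007, "tz": 0, "turn": 0}, {"tx": 0, "ty": 0, "tz": 0, "turn": 0}, {"tx": 0, "ty": 0, "tz": 0, "turn": 0}, {"tx": -0.0145, "ty": 0.0041, "tz": 0, "turn": 0}, {"tx": -0.0145, "ty": 0.0041, "tz": 0, "turn": 0}, {"tx": 0, "ty": 0, "tz": 0, "turn": 0}]}}

```text
time_s: 7.1
position: [0.5137, -0.0497, 0.1815]
tcp_rot: [[0.962, -0.274, -0.004], [-0.274, -0.962, 0.001], [-0.004, -0.0, -1.0]]
force: [-0.3, 0.2, 0.1]
opening: 0.004
```

Request:
{"api": "play_rows", "payload": {"series": [{"tx": 0.0063, "ty": 0.022, "tz": 0, "turn": 0}, {"tx": 0.0063, "ty": 0.022, "tz": 0, "turn": 0}, {"tx": 0, "ty": 0, "tz": 0, "turn": 0}, {"tx": 0.027, "ty": -0.0077, "tz": 0, "turn": 0}, {"tx": 0.027, "ty": -0.0077, "tz": 0, "turn": 0}, {"tx": 0, "ty": 0, "tz": 0, "turn": 0}, {"tx": 0, "ty": 0, "tz": 0, "turn": 0}]}}

```text
time_s: 7.8
position: [0.5691, -0.0282, 0.1816]
tcp_rot: [[0.962, -0.274, -0.001], [-0.274, -0.962, 0.0], [-0.001, 0.0, -1.0]]
force: [-0.9, 0.5, 0.7]
opening: 0.001
```

```bash
python3 look.py a5; python3 wr.py w5 .36; python3 zoom.py z5
```

```text
t 7.8 tcp roller mm [ -0.9  74.  181.6] tipz 0.11187796263500037 F roller [-1.   0.2  0.7]
lever_knob [(0.49, 337.1, 164.7)]
lever_knob []
```

View pics/z5.png

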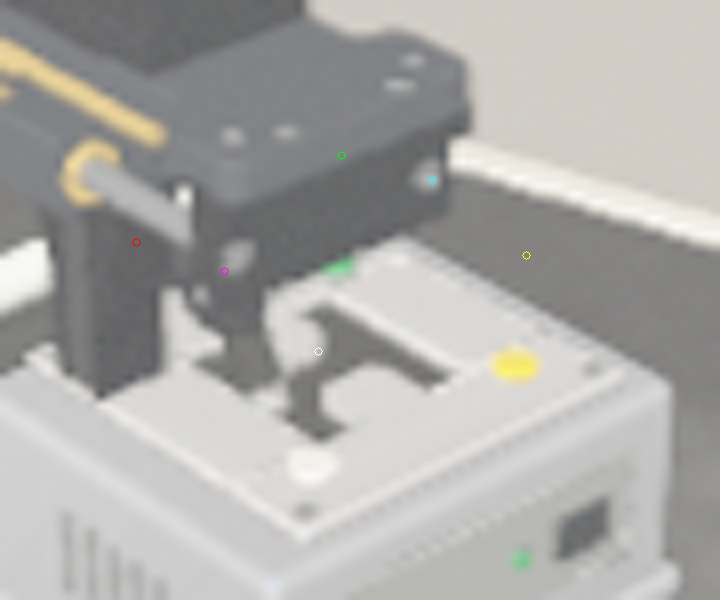

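View pics/w5.png

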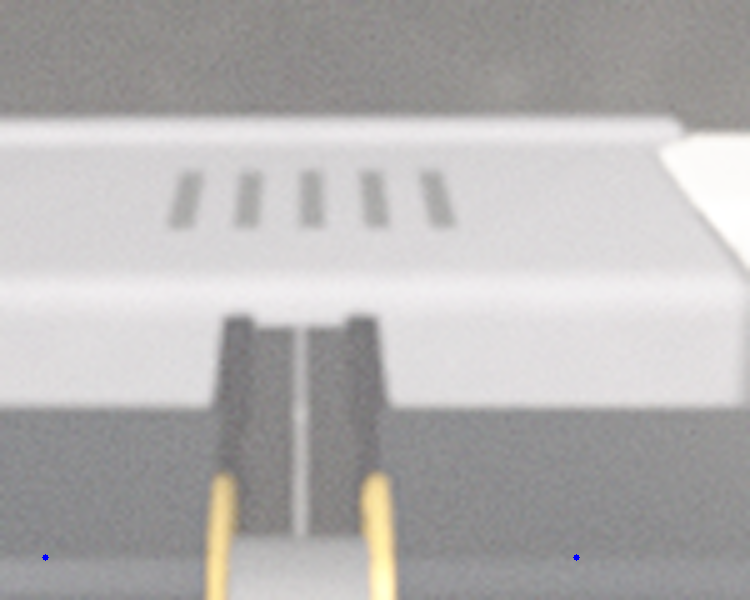

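Request:
{"api": "play_rows", "payload": {"series": [{"tx": -0.0008, "ty": -0.0075, "tz": 0, "turn": 0}, {"tx": -0.002, "ty": -0.0072, "tz": 0, "turn": 0}, {"tx": -0.002, "ty": -0.0072, "tz": 0, "turn": 0}, {"tx": -0.002, "ty": -0.0072, "tz": 0, "turn": 0}, {"tx": -0.002, "ty": -0.0072, "tz": 0, "turn": 0}, {"tx": -0.002, "ty": -0.0072, "tz": 0, "turn": 0}, {"tx": -0.002, "ty": -0.0072, "tz": 0, "turn": 0}, {"tx": 0, "ty": 0, "tz": 0, "turn": 0}, {"tx": 0, "ty": 0, "tz": 0, "turn": 0}]}}

```text
time_s: 9.0
position: [0.5595, -0.0689, 0.1817]
tcp_rot: [[0.962, -0.274, -0.0], [-0.274, -0.962, -0.0], [-0.0, 0.0, -1.0]]
force: [-0.8, -1.1, 0.6]
opening: 0.005
```

```bash
python3 look.py a6; python3 zoom.py z6
```

```text
t 9.0 tcp roller mm [  1.   32.3 181.7] tipz 0.11203854918688981 F roller [-0.5 -1.3  0.6]
lever_knob []
lever_knob [(0.4, 274.6, 152.9)]
```

View pics/z6.png

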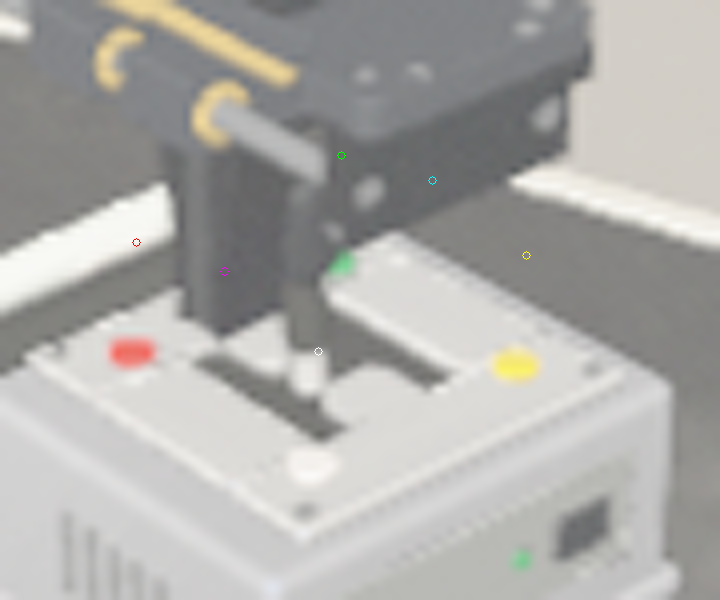

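View pics/a6.png

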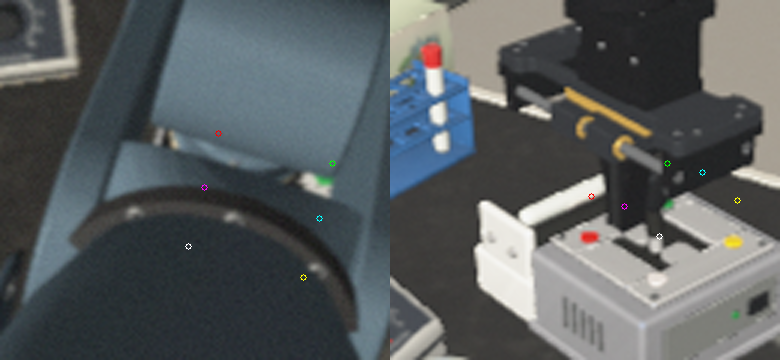

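The side view shows the lever nearly upright, moving along the cross channel ahead of the finger. I continue.

Request:
{"api": "play_rows", "payload": {"series": [{"tx": -0.003, "ty": -0.0069, "tz": 0, "turn": 0}, {"tx": -0.002, "ty": -0.0072, "tz": 0, "turn": 0}, {"tx": -0.002, "ty": -0.0072, "tz": 0, "turn": 0}, {"tx": -0.002, "ty": -0.0072, "tz": 0, "turn": 0}, {"tx": -0.002, "ty": -0.0072, "tz": 0, "turn": 0}, {"tx": -0.002, "ty": -0.0072, "tz": 0, "turn": 0}, {"tx": -0.0017, "ty": -0.006, "tz": 0, "turn": 0}, {"tx": 0, "ty": 0, "tz": 0, "turn": 0}, {"tx": 0, "ty": 0, "tz": 0, "turn": 0}]}}

```text
time_s: 10.15
position: [0.5478, -0.1079, 0.1818]
tcp_rot: [[0.962, -0.274, -0.0], [-0.274, -0.962, -0.0], [0.0, 0.0, -1.0]]
force: [0.7, 0.4, 0.3]
opening: 0.004
```

```bash
python3 look.py a7; python3 zoom.py z7
```

```text
t 10.15 tcp roller mm [  0.3  -8.5 181.8] tipz 0.11214481493171148 F roller [0.5 0.5 0.3]
lever_knob []
lever_knob [(0.63, 287.4, 145.6), (0.39, 295.0, 271.6)]
```

View pics/z7.png

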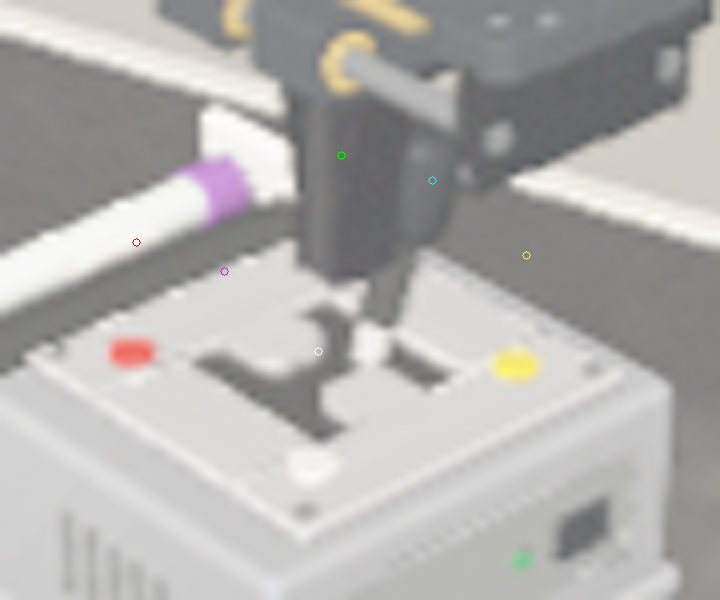

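Request:
{"api": "play_rows", "payload": {"series": [{"tx": -0.0012, "ty": -0.0042, "tz": 0, "turn": 0}, {"tx": -0.0012, "ty": -0.0042, "tz": 0, "turn": 0}, {"tx": 0, "ty": 0, "tz": 0, "turn": 0}, {"tx": 0, "ty": 0, "tz": 0, "turn": 0}]}}

```text
time_s: 10.8
position: [0.5459, -0.1138, 0.1817]
tcp_rot: [[0.962, -0.274, -0.0], [-0.274, -0.962, 0.001], [-0.0, -0.001, -1.0]]
force: [0.7, 4.1, -1.0]
opening: 0.006
```

```bash
python3 look.py a8; python3 zoom.py z8
```

```text
t 10.8 tcp roller mm [ 1.000e-01 -1.460e+01  1.817e+02] tipz 0.11195546500601379 F roller [-0.4  4.1 -1. ]
lever_knob []
lever_knob []
```

View pics/z8.png

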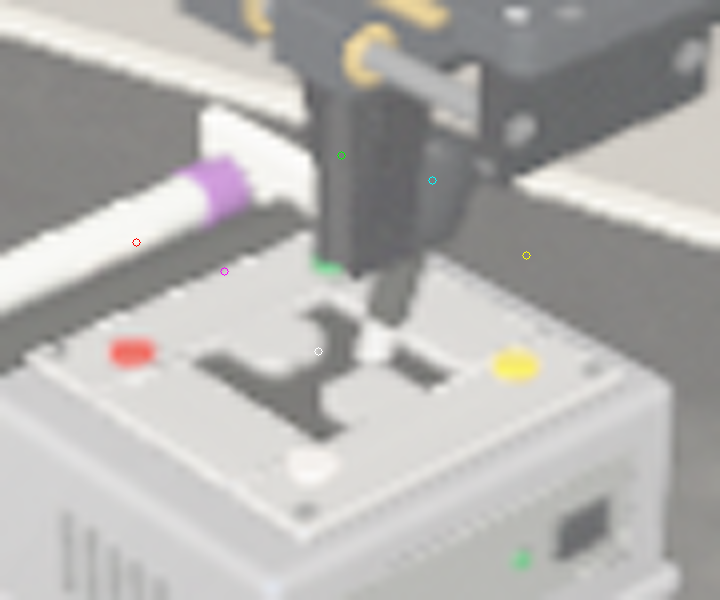

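Force of 4 N and the picture both show the lever against the right-slot stop. I back off, go round to the near side and line up behind the knob.

Request:
{"api": "play_rows", "payload": {"series": [{"tx": 0.0051, "ty": 0.018, "tz": 0, "turn": 0}, {"tx": 0.0051, "ty": 0.018, "tz": 0, "turn": 0}, {"tx": -0.02, "ty": 0.0057, "tz": 0, "turn": 0}, {"tx": -0.02, "ty": 0.0057, "tz": 0, "turn": 0}, {"tx": -0.02, "ty": 0.0057, "tz": 0, "turn": 0}, {"tx": -0.006, "ty": -0.021, "tz": 0, "turn": 0}, {"tx": -0.006, "ty": -0.021, "tz": 0, "turn": 0}, {"tx": -0.006, "ty": -0.021, "tz": 0, "turn": 0}, {"tx": 0, "ty": 0, "tz": 0, "turn": 0}, {"tx": 0, "ty": 0, "tz": 0, "turn": 0}]}}

```text
time_s: 12.05
position: [0.492, -0.1219, 0.1821]
tcp_rot: [[0.962, -0.274, 0.0], [-0.274, -0.962, -0.0], [0.0, 0.0, -1.0]]
force: [-0.3, -0.3, 0.8]
opening: 0.009
```

```bash
python3 look.py a9; python3 zoom.py z9
```

```text
t 12.05 tcp roller mm [-49.6 -37.1 182.1] tipz 0.11238639739873292 F roller [-0.2 -0.3  0.8]
lever_knob []
lever_knob [(0.7, 286.6, 145.8)]
```

View pics/z9.png

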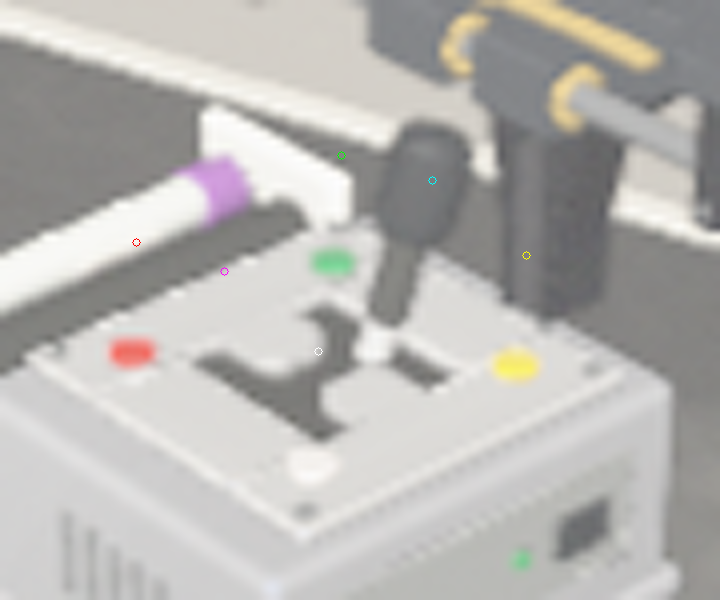

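The lever stands free in the right slot at about zero lean, with the knob at (425,180) by the target mark. Now the final push toward green.

Request:
{"api": "play_rows", "payload": {"series": [{"tx": 0.012, "ty": -0.0034, "tz": 0, "turn": 0}, {"tx": 0.0072, "ty": -0.002, "tz": 0, "turn": 0}, {"tx": 0.0072, "ty": -0.002, "tz": 0, "turn": 0}, {"tx": 0.0072, "ty": -0.002, "tz": 0, "turn": 0}, {"tx": 0.0072, "ty": -0.002, "tz": 0, "turn": 0}, {"tx": 0.0072, "ty": -0.002, "tz": 0, "turn": 0}, {"tx": 0.0072, "ty": -0.002, "tz": 0, "turn": 0}, {"tx": 0.0072, "ty": -0.002, "tz": 0, "turn": 0}, {"tx": 0, "ty": 0, "tz": 0, "turn": 0}, {"tx": 0, "ty": 0, "tz": 0, "turn": 0}]}}

```text
time_s: 13.3
position: [0.542, -0.1363, 0.1818]
tcp_rot: [[0.962, -0.274, 0.001], [-0.274, -0.962, -0.0], [0.001, 0.0, -1.0]]
force: [-0.8, -0.3, -0.1]
opening: 0.003
```

```bash
python3 look.py a10; python3 zoom.py z10
```

```text
t 13.3 tcp roller mm [  2.4 -37.3 181.8] tipz 0.11212026817890987 F roller [-0.7 -0.6 -0.1]
lever_knob []
lever_knob [(0.46, 277.3, 144.9)]
```

View pics/z10.png

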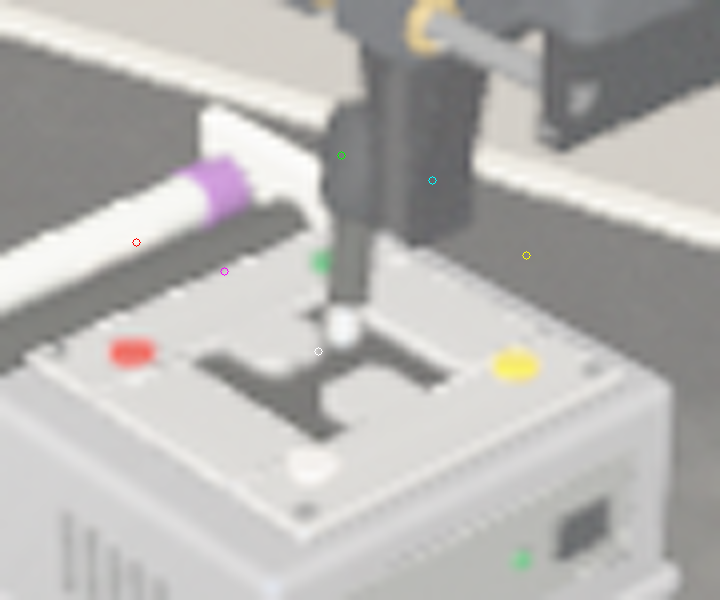

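Request:
{"api": "play_rows", "payload": {"series": [{"tx": 0.0054, "ty": -0.0015, "tz": 0, "turn": 0}, {"tx": 0.0054, "ty": -0.0015, "tz": 0, "turn": 0}, {"tx": 0, "ty": 0, "tz": 0, "turn": 0}, {"tx": 0, "ty": 0, "tz": 0, "turn": 0}]}}

```text
time_s: 13.95
position: [0.5506, -0.1387, 0.1818]
tcp_rot: [[0.962, -0.274, 0.001], [-0.274, -0.962, -0.0], [0.001, 0.0, -1.0]]
force: [-0.2, -0.8, -0.1]
opening: 0.005
```

Request:
{"api": "play_rows", "payload": {"series": [{"tx": 0.0024, "ty": -0.0007, "tz": 0, "turn": 0}, {"tx": 0, "ty": 0, "tz": 0, "turn": 0}, {"tx": 0, "ty": 0, "tz": 0, "turn": 0}]}}

```text
time_s: 14.25
position: [0.5521, -0.1391, 0.1818]
tcp_rot: [[0.962, -0.274, -0.0], [-0.274, -0.962, 0.0], [-0.0, -0.0, -1.0]]
force: [-0.7, -0.9, -0.7]
opening: 0.005
```

```bash
python3 look.py a11; python3 zoom.py z11
```

```text
t 14.25 tcp roller mm [ 12.9 -37.3 181.8] tipz 0.11208176641354271 F roller [-0.4 -1.  -0.7]
lever_knob []
lever_knob [(0.43, 275.3, 144.0)]
```

View pics/z11.png

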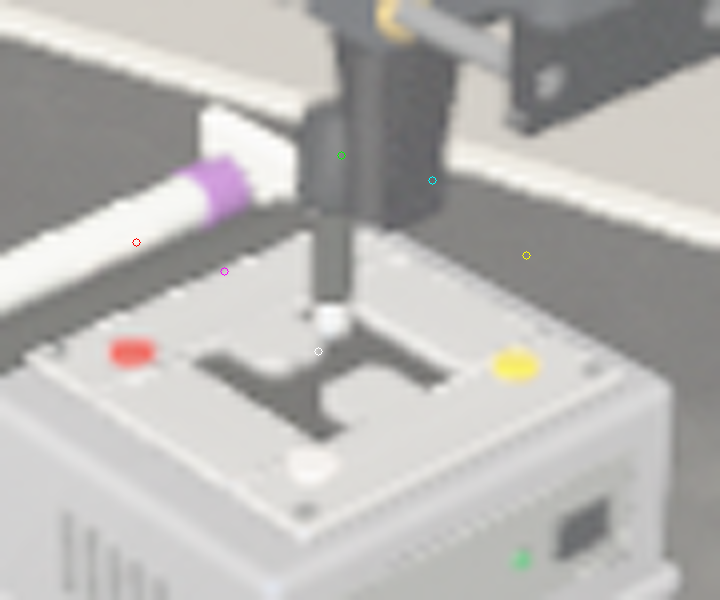

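Close to home, but no stop force yet. I go on in 1.5–2 mm steps, watching the force.

Request:
{"api": "play_rows", "payload": {"series": [{"tx": 0.0024, "ty": -0.0007, "tz": 0, "turn": 0}, {"tx": 0, "ty": 0, "tz": 0, "turn": 0}, {"tx": 0, "ty": 0, "tz": 0, "turn": 0}]}}

```text
time_s: 14.8
position: [0.5538, -0.1396, 0.1817]
tcp_rot: [[0.962, -0.274, -0.001], [-0.274, -0.962, 0.0], [-0.001, -0.0, -1.0]]
force: [-1.6, 0.1, 0.3]
opening: 0.005
```

Request:
{"api": "play_rows", "payload": {"series": [{"tx": 0.0018, "ty": -0.0005, "tz": 0, "turn": 0}, {"tx": 0, "ty": 0, "tz": 0, "turn": 0}, {"tx": 0, "ty": 0, "tz": 0, "turn": 0}]}}

```text
time_s: 15.1
position: [0.5548, -0.1398, 0.1816]
tcp_rot: [[0.962, -0.274, -0.002], [-0.274, -0.962, 0.001], [-0.002, -0.0, -1.0]]
force: [-3.7, 0.9, 0.2]
opening: 0.002
```

Request:
{"api": "play_rows", "payload": {"series": [{"tx": 0.0013, "ty": -0.0004, "tz": 0, "turn": 0}, {"tx": 0, "ty": 0, "tz": 0, "turn": 0}, {"tx": 0, "ty": 0, "tz": 0, "turn": 0}]}}

```text
time_s: 15.4
position: [0.5555, -0.14, 0.1815]
tcp_rot: [[0.962, -0.274, -0.003], [-0.274, -0.962, 0.001], [-0.003, -0.0, -1.0]]
force: [-5.0, 1.6, 0.6]
opening: 0.004
```

Request:
{"api": "play_rows", "payload": {"series": [{"tx": -0.0145, "ty": 0.0041, "tz": 0, "turn": 0}, {"tx": -0.03, "ty": 0.0085, "tz": 0, "turn": 0}, {"tx": -0.03, "ty": 0.0085, "tz": 0, "turn": 0}, {"tx": -0.03, "ty": 0.0085, "tz": 0.02, "turn": 0}, {"tx": 0, "ty": 0, "tz": 0.05, "turn": 0}, {"tx": 0, "ty": 0, "tz": 0.05, "turn": 0}, {"tx": -0.02, "ty": 0, "tz": 0.03, "turn": 0}, {"tx": 0, "ty": 0, "tz": 0, "turn": 0}]}}

```text
time_s: 16.2
position: [0.4591, -0.1179, 0.306]
tcp_rot: [[0.962, -0.274, 0.011], [-0.274, -0.962, -0.005], [0.012, 0.002, -1.0]]
force: [-0.1, -0.1, -0.1]
opening: 0.005
```

```bash
python3 look.py a12; python3 zoom.py z12
```

```text
t 16.2 tcp roller mm [-82.4 -42.2 306. ] tipz 0.2362737118091386 F roller [-0.1 -0.1 -0.1]
lever_knob []
lever_knob [(0.69, 269.0, 176.6), (0.63, 279.3, 141.5)]
```

View pics/z12.png

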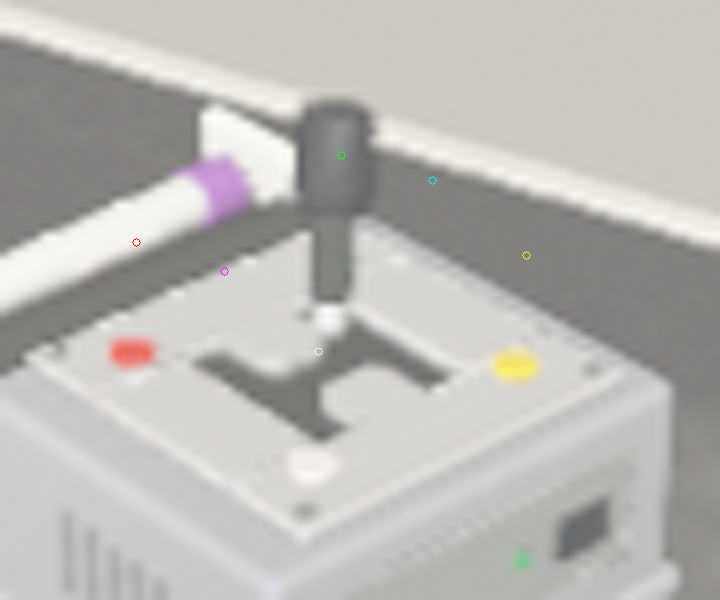

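View pics/a12.png

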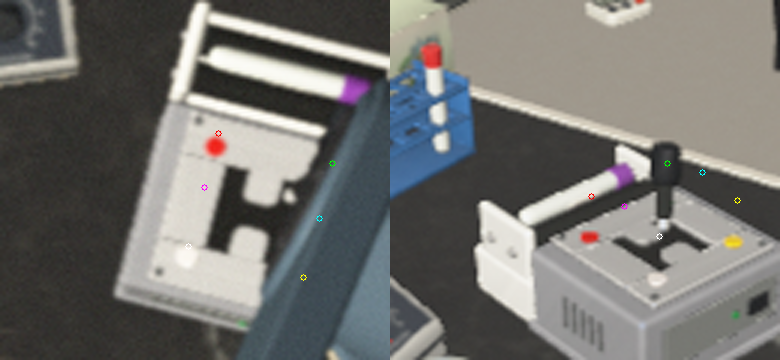

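The knob is on the green target mark, at (337,157) against a predicted (341,155). I move the arm away for an unobstructed top check.

Request:
{"api": "play_rows", "payload": {"series": [{"tx": -0.03, "ty": -0.03, "tz": 0, "turn": 0}, {"tx": -0.04, "ty": -0.04, "tz": 0, "turn": 0}, {"tx": -0.04, "ty": -0.04, "tz": 0, "turn": 0}, {"tx": -0.04, "ty": -0.04, "tz": 0, "turn": 0}, {"tx": -0.04, "ty": -0.04, "tz": 0, "turn": 0}, {"tx": -0.03, "ty": -0.04, "tz": 0, "turn": 0}, {"tx": 0, "ty": -0.03, "tz": 0, "turn": 0}, {"tx": 0, "ty": 0, "tz": 0, "turn": 0}, {"tx": 0, "ty": 0, "tz": 0, "turn": 0}]}}

```text
time_s: 17.35
position: [0.2808, -0.3246, 0.3007]
tcp_rot: [[0.961, -0.275, -0.001], [-0.275, -0.961, 0.003], [-0.002, -0.002, -1.0]]
force: [-0.3, -0.4, -0.8]
opening: 0.007
```

```bash
python3 look.py a13
python3 - <<'E'
from rig import vision,nets
from h import *
po=np.load('pose.npy')
p=vision.capture('top')
cv2.imwrite('pics/t13.png',p['pixels'])
for q in ('glass_beaker','dish','vial_mid','tube_mid','lever_knob'): print(q,[(round(d['confidence'],2),round(d['at'][0]*512,1),round(d['at'][1]*384,1)) for d in nets.look_for(p,q)])
E
```

```text
t 17.35 tcp roller mm [-197.7 -289.5  300.7] tipz 0.23102375379548568 F roller [-0.1 -0.5 -0.8]
lever_knob [(0.65, 333.1, 154.7), (0.56, 313.3, 161.4)]
lever_knob [(0.53, 276.2, 143.7)]
glass_beaker [(0.75, 193.6, 168.9)]
dish [(0.82, 222.8, 254.1)]
vial_mid [(0.53, 179.5, 226.7)]
tube_mid [(0.77, 321.3, 127.4)]
lever_knob [(0.82, 332.6, 156.0), (0.32, 327.1, 194.9)]
```

View pics/a13.png

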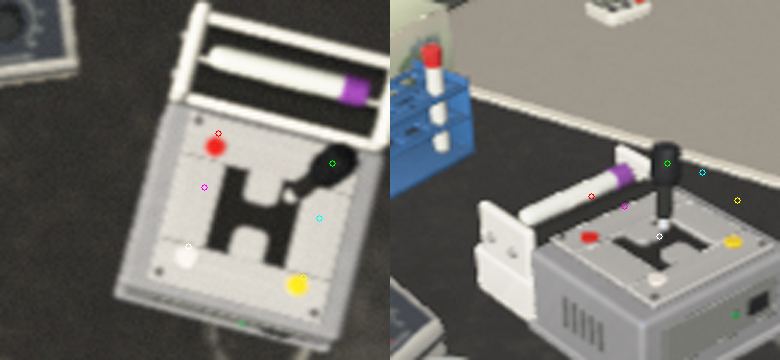

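View pics/t13.png

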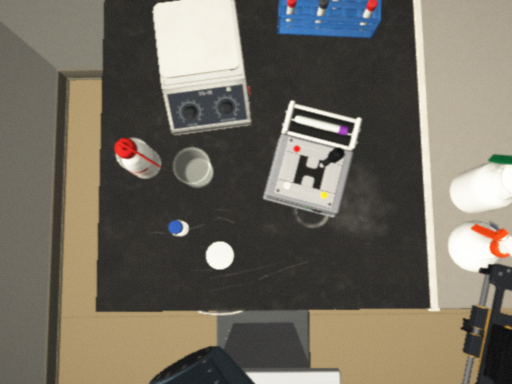

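Both views put the knob on the green end, and the tube, beaker, dish and vial have not moved. The gripper ended up near a spray bottle, so I shift it a little away before handing in.

Request:
{"api": "play_rows", "payload": {"series": [{"tx": 0.015, "ty": 0.045, "tz": 0, "turn": 0}, {"tx": 0.015, "ty": 0.045, "tz": 0, "turn": 0}, {"tx": 0, "ty": 0, "tz": 0, "turn": 0}, {"tx": 0, "ty": 0, "tz": 0, "turn": 0}, {"tx": 0, "ty": 0, "tz": 0, "turn": 0}]}}

```text
time_s: 18.35
position: [0.3053, -0.2538, 0.3022]
tcp_rot: [[0.962, -0.274, 0.001], [-0.274, -0.962, -0.002], [0.001, 0.001, -1.0]]
force: [0.2, -0.7, 0.2]
opening: 0.006
```

Run:
```python
from rig import bot
s=bot.read_state();print(s['time_s'],s['position'],s['force'],max(abs(v) for v in s['qvel']))
print(bot.hand_in())
```

```text
18.35 [ 0.30527645 -0.25375959  0.30216411] [ 0.24542782 -0.66479876  0.21864807] 0.781415422679118
the job is handed in; nothing more can be done
None
```

The lever is fully home in the slot end marked by the green button (far right), and I handed the job in at about 18.4 s of the 54 s allowed.

- **How I moved it:** I used closed fingertips and only pushed. I pushed the lever from the white end to the middle of the left slot, then across the channel to the right-hand stop. From there I pushed it forward until it met the end stop. It never went into the yellow or red slot ends.
- **Force:** the highest reading at the end of a move was about 5 N, at the green end stop. Crossing to the right-hand stop read about 4 N. Forces during a move are not reported.
- **Lever position:** after I withdrew, the top and side cameras both showed the knob within about 1 pixel (roughly 1–2 mm) of the fully home position. I did not photograph it again after the last small move away from a spray bottle.
- **Everything else:** the tube is still on the rollers. The beaker, dish and vial were where they started, within the networks' scatter of up to about 3.5 pixels. The hand was clear of everything, with the force reading at noise level.
- **Checks that disagreed:** the network sometimes missed the knob while the gripper hid it, and sometimes gave a wrong second guess. In those cases I relied on the zoomed pictures.

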